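# Take the lift-off lid from the cutlery box

### The job

Get the pale wooden cutlery box ready for display: by its dark bar handle, swing the lid up until it stands upright on its hinge pins, lift it straight up off the pins, and stand it gently, hinge edge down and roughly centred along the slot, in the blue lid stand. Leave it standing there on its own.

Things in the scene. Friction and masses are not known exactly. Their poses are not given: they have to be found in the camera images.
- lid: Loose lid of the pale box, 0.25 kg: panel 120x172x10 mm, dark bar handle in front, two brass forks (14 wide, 18 thick) behind. Origin: on the hinge axis, midway between the forks, mid-thickness; x points rearward out of the fork mouths (straight down when the lid is upright), y along the hinge, z out of its top face. Panel x -138 to -18 mm, fork ends +8. Upright, 11 mm of lift frees it.
- lid_bar (a point): Middle of the lid's handle, the place to grip; turned as the lid. Round steel bar 10 mm thick along y, 110 mm long between two side arms, 52 mm ahead of the panel's front edge, 190 mm from the hinge axis, level with the panel. 75 mm above the table when closed, free beneath; 265 mm when upright. It can turn between the fingers, so a gripper pointing down can follow the arc.
- box_pins (a point): On the hinge axis of the fixed pale wooden box, midway between its two 6 mm brass pins (1.5 mm play in the forks), 75 mm above the table. x horizontal, rearward from handle to hinge; y along the pins; z up. The box is 120 (x) x 172 x 70 mm, from x = -138 to -18 mm. Pin posts end 5 mm above the axis. The lid is closed at first, resting on the rim; it falls if let go.
- stand_slot (a point): Centre of the slot floor in the fixed blue lid stand, 10 mm above the table. x horizontal across the slot, y along it, z up. Slot 28 mm wide, 150 long, open at the ends; walls with flared lips end 72 mm above the floor, 55 mm apart. Base 110x160 mm. Takes the lid either way round; standing in it on its forks the lid's bar is 198 mm above the slot floor.

How it is judged:
By the outcome, as a careful person would: the job done as asked, in the order asked, and still so for the second after the job is handed in, with the robot touching nothing.
It also fails if it takes over 51 s, if anything falls off the work surface, if the arm or the gripper's body presses on something with over 40 N, if the wrist force passes 120 N, or if a joint passes its speed limit or range.

### The arm

A 6-joint arm with a two-finger parallel gripper is mounted at the origin on the work surface; the furniture and walls round the work are solid. World frame = base frame: x ahead of the robot, y to its left, z up, the work surface at z = 0. Lengths are in m, angles in rad, forces in N, time in s.
With the tool pointing down it reaches from about 0.375 to 0.9 m from the base axis. Payload 3.1 kg.
Tool frame: the origin (TCP) lies on the centre line of the jaws, within the pads' length; the fingertips stand 8 mm ahead of it and the grasp point (between the pads) lies 11 mm behind it; z points along the fingers, y is the line along which they close (so a half turn about z gives the same grasp; the last joint's range is limited). The gripper opens to 87 mm and grips with 3 to 60 N. Pads are 19 mm wide; open, the fingers measure 117 mm over their backs; the gripper's body (75 mm by 190 mm) begins 51 mm behind the grasp point.
Start: joints at [1.133, 0.527, 1.433, -0, 1.181, -0.178], TCP at [0.16, 0.604, 0.231] pointing down, gripper open.
Joint ranges: [-3.08, 3.08], [-0.75, 2.2], [0.22, 2.44], [-1.43, 4.57], [0, 2.65], [-2.85, 2.85]. Speed limits (rad/s): [2.79, 2.79, 3.14, 3.14, 3.14, 3.14].

### API

Orientations are given as a unit quaternion [x, y, z, w].
In Python, from rig import robot gives the robot as it stands. The module is installed in compiled form; this text tells all that it offers.
- The arm moves only by the tool send_rows, never from a script. Its argument "increments" is one flat list of numbers, 7 for each row, row after row: the turn, a rotation vector about the world's x, y, z in rad, then the shift along the world's x, y, z in cm, then the opening, from 0 (shut) to 1 (fully open). A call has 1 to 20 rows; each row shifts and turns the commanded pose from where the row before left it; what a row does not reach is not made up. A row lasts 1/12 s, in which the tool goes at most 41.7 mm and 7.16 degrees, less where a joint would pass 70% of its speed; a pose out of reach is approached as far as the arm can. A call is refused whole if a number of a shift passes 4.17 or a number of a turn 0.125, either way. A call with a gripper value outside its range is refused whole. The fingers move at their own pace and stop on an object; "newtons" is the grip in N (left out, the last holds). Time passes only in rows, so rows that do not move let the fingers close. It gives the time, the measured TCP pose, the force, the opening and the grip force at its end, in the units of the state.
- robot.get_obs(): the state, without advancing time (a new reading comes with each control period).
- robot.camera(name): name is "side" or "top"; returns a dict with "image" (384x512x3 uint8, red, green, blue), "range_z" (384x512 float32, m along the optical axis (not along the pixel's ray), 0 where there is no reading), "fx", "fy", "cx", "cy" (pixels), "dist_coeffs" ([k1, k2, p1, p2, k3] as OpenCV has them; the pictures are not rectified), "R" (3x3) and "t" (3): a world point X has camera coordinates R X + t. Camera axes: x right, y down, z forward; pixel columns grow to the right and rows downward; lengths in m; the calibration is good to about 2 mm. A picture is of the moment at which its call begins.
- robot.hand_in(): hands the job in; it is judged then, once.
The state is a dict: "time": time; "q": joint angles; "joint_velocities": joint speeds; "joint_torque": joint torques, N m; "position": TCP position; "tool_rot": TCP orientation; "ft_force": force on the tool from outside, world axes, zero at the start; "moment": the same for the moment, N m; "grip_width": finger opening in m; "grip_force": force on a finger pad.
Only numpy, scipy, OpenCV 4.12 (cv2) and the standard library are available. Lean on these libraries where they do the work, as an engineer would, in place of code of your own. Each camera call takes 0.05 s, during which the arm holds its last target. There are 200 camera calls.

## Working session

There is one attempt and no reset: what is moved stays moved. The work goes in short steps, Python scripts to look and compute and a tool call to move; the robot and the scene stay as the last step left them, time stands still between calls to the robot, and variables do not carry over. Pictures are saved under pics/ and viewed, at most 10 in all, crops included, and the job is handed in when it is done.

Besides the shell and the picture viewer there is one more tool, called after "Emit:" by a JSON object that holds its "api" and its "payload", one argument or row to a line. send_rows: Moves the arm, as the interface text tells. Its arguments: {"type":"object","properties":{"increments":{"type":"array"},"newtons":{"type":"number"}},"required":["increments"]}

```bash
mkdir -p pics; cat > h.py <<'E'
import numpy as np, cv2
from rig import robot
def pts(c):
    h,w=c["range_z"].shape
    K=np.array([[c["fx"],0,c["cx"]],[0,c["fy"],c["cy"]],[0,0,1.]])
    u,v=np.meshgrid(np.arange(w),np.arange(h))
    n=cv2.undistortPoints(np.stack([u,v],-1).reshape(-1,1,2).astype(np.float32),K,np.array(c["dist_coeffs"],float)).reshape(h,w,2)
    z=c["range_z"]; P=np.dstack([n[...,0]*z,n[...,1]*z,z])
    W=(P-np.array(c["t"]))@np.array(c["R"])
    W[z==0]=np.nan
    return W
E
python3 - <<'E'
from h import *
ims=[]
for n in("top","side"):
    c=robot.camera(n); np.savez(n+"0.npz",img=c["image"],W=pts(c)); ims.append(c["image"][...,::-1])
    print(n,-np.array(c["R"]).T@c["t"])
    cv2.imwrite(f"pics/{n}0.png",ims[-1])
o=robot.get_obs(); print(o)
E
```

```text
top [0.30793184 0.00282124 1.36315036]
side [ 0.06490314 -0.98306497  0.63997939]
{'time': 0.1, 'q': array([ 1.13350263e+00,  5.28380617e-01,  1.43378771e+00, -2.68137065e-05,
        1.18137908e+00, -1.78529800e-01]), 'joint_velocities': array([ 0.00082965, -0.00175812, -0.00275025, -0.0013511 ,  0.00204357,
       -0.00102821]), 'joint_torque': array([ 1.64606868e-04, -4.40985560e+01, -1.77149910e+01,  6.35281275e-02,
        5.34416491e-02, -4.81686550e-05]), 'position': array([0.15964699, 0.6035972 , 0.2296606 ]), 'tool_rot': array([ 1.29016159e-01,  9.91642010e-01, -9.35168454e-04, -2.84398376e-04]), 'ft_force': array([-0.09104454, -0.94554858, -1.24625293]), 'moment': array([-0.03862645,  0.01639174, -0.06304854]), 'grip_force': 0.0, 'grip_width': 0.0872180570273867}
```

View pics/top0.png

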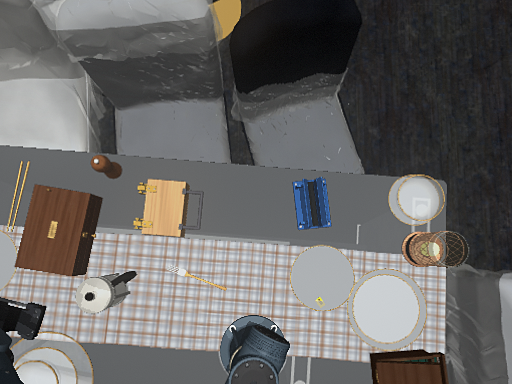

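View pics/side0.png

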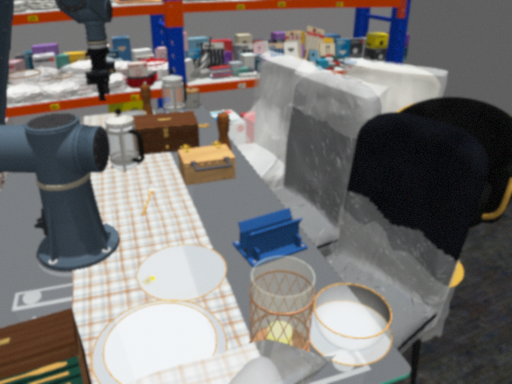

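The top view shows the box at (165,208), with the handle to its right at (195,210) and the brass forks to its left at (145,205). The blue stand is at (311,203), and the robot base is near (255,345). The side view agrees: box at (207,160), stand at (270,235).

```bash
python3 - <<'E'
from h import *
d=np.load("top0.npz"); I=d["img"]; W=d["W"]
hsv=cv2.cvtColor(I,cv2.COLOR_RGB2HSV)
def rep(nm,m):
    p=W[m]; p=p[~np.isnan(p[:,0])]
    r=cv2.minAreaRect((p[:,:2]*1000).astype(np.float32)); print(nm,len(p),r,np.percentile(p[:,2],[5,50,95]).round(4)); print(cv2.boxPoints(r).round(0).tolist()); return p
S=np.zeros(I.shape[:2],bool); B=S.copy(); B[170:245,130:210]=1; S[170:240,280:340]=1
z=W[...,2]; H=hsv[...,0]
pal=B&(hsv[...,1]>60)&(z>.06)&(z<.1)
lab=cv2.morphologyEx(pal.astype(np.uint8),cv2.MORPH_OPEN,np.ones((9,9)))>0
rep("panel",lab)
rep("forks",pal&~(cv2.dilate(lab.astype(np.uint8),np.ones((3,3)))>0)&(np.arange(512)<146)[None])
# handle: dark/grey high pixels right of panel
hd=B&(z>.06)&(z<.1)&(np.arange(512)>188)[None]
rep("handle",hd)
bl=S&(H>95)&(H<125)&(hsv[...,1]>120)
rep("stand",bl); rep("standlow",bl&(z<.03)); rep("standhi",bl&(z>.06))
for r in (185,195,203,212,220): print(r,[ (int(1000*a) if a==a else -1) for a in z[r,290:334]])
big=cv2.resize(np.hstack([I[170:245,125:215],I[170:245,275:345]])[...,::-1],None,fx=5,fy=5,interpolation=cv2.INTER_NEAREST)
cv2.imwrite("pics/crop0.png",big)
E
```

```text
panel 1968 ((437.54052734375, 276.77459716796875), (120.98953247070312, 171.39852905273438), 84.85936737060547) [0.075  0.0793 0.0836]
[[347.0, 224.0], [517.0, 209.0], [528.0, 329.0], [358.0, 345.0]]
forks 122 ((443.9998779296875, 350.30609130859375), (25.096981048583984, 140.3131866455078), 86.93833923339844) [0.0632 0.0811 0.0875]
[[373.0, 342.0], [513.0, 334.0], [515.0, 359.0], [375.0, 367.0]]
handle 186 ((430.2061767578125, 178.13441467285156), (119.05663299560547, 43.11677932739258), 0.5472642779350281) [0.073  0.078  0.0826]
[[370.0, 199.0], [371.0, 156.0], [490.0, 157.0], [490.0, 200.0]]
stand 1201 ((459.32562255859375, -190.6129913330078), (163.8625030517578, 108.83675384521484), 5.85471248626709) [0.0055 0.0162 0.082 ]
[[372.0, -145.0], [383.0, -253.0], [546.0, -236.0], [535.0, -128.0]]
standlow 632 ((459.32562255859375, -190.6129913330078), (163.8625030517578, 108.83675384521484), 5.85471248626709) [0.0044 0.0094 0.016 ]
[[372.0, -145.0], [383.0, -253.0], [546.0, -236.0], [535.0, -128.0]]
standhi 515 ((456.2832946777344, -191.1103057861328), (149.3135986328125, 64.270874023
[... 247 characters left out ...]
13, 6, 5, -4, -2, 0, 2, 0, -1, -1, -2]
195 [-9, -1, -2, 3, 15, 8, 9, 8, 10, 10, 11, 6, 4, 8, 78, 82, 76, 74, 60, 11, 9, 11, 5, 9, 8, 10, 33, 52, 62, 68, 74, 71, 75, 81, 81, 9, 7, 4, -3, -2, 0, -3, -2, -4]
203 [0, -5, -2, 3, 0, 14, 10, 10, 7, 9, 4, 10, 6, 9, 10, 81, 81, 71, 71, 66, 12, 12, 7, 7, 10, 7, 14, 30, 50, 60, 64, 69, 75, 78, 82, 81, 11, 12, 7, 2, 2, 1, 2, 0]
212 [0, 0, 5, 1, 0, -2, 10, 12, 5, 13, 6, 7, 10, 5, 7, 17, 86, 82, 78, 69, 66, 10, 13, 5, 11, 11, 9, 11, 28, 48, 59, 64, 69, 71, 77, 80, 76, 6, 9, -1, -1, -1, -2, 0]
220 [1, -4, 5, 3, -2, -8, -5, 16, 7, 16, 11, 7, 6, 10, 8, 7, 9, 80, 80, 76, 73, 65, 7, 6, 7, 7, 7, 9, 11, 32, 52, 60, 65, 71, 71, 78, 80, 77, 39, 36, 10, -1, -2, -4]
```

View pics/crop0.png

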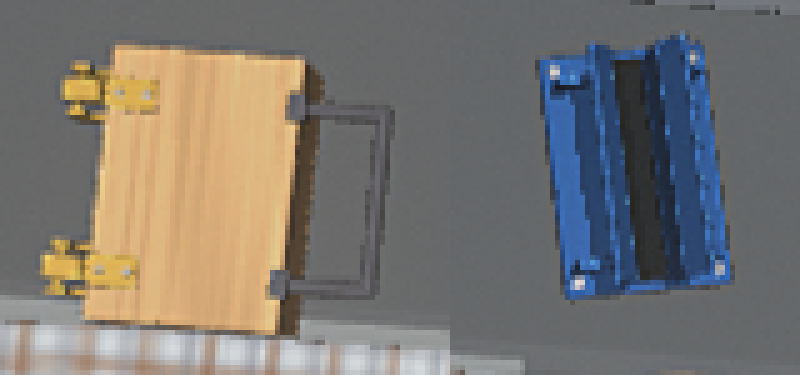

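The crop confirms that the lid hinge is on the left and the bar on the right, at about crop (380,200). The slot floor is the dark strip at about crop (640,165). Next I check the heights along the path and the bar line.

```bash
python3 - <<'E'
from h import *
d=np.load("top0.npz"); W=d["W"]; P=W.reshape(-1,3); P=P[~np.isnan(P[:,0])]
a=np.array([.16,.604]);b=np.array([.4275,.165]); L=np.linalg.norm(b-a);u=(b-a)/L
s=(P[:,:2]-a)@u; t=(P[:,:2]-a)@[-u[1],u[0]]
for k in np.arange(-.05,L+.1,.06):
    m=(s>k)&(s<k+.06)&(abs(t)<.12); q=P[m,2]; print(round(k,2),np.percentile(q,[50,99.5]).round(3) if m.any() else None)
# bar line
m=(P[:,2]>.06)&(P[:,2]<.09)&(P[:,1]<.175)&(P[:,1]>.14)&(P[:,0]>.36)&(P[:,0]<.5)
q=P[m]; print(q[:,:].mean(0),np.polyfit(q[:,0],q[:,1],1),q[:,0].min(),q[:,0].max())
# slot floor edges: inner between walls, at several sections along stand
e=np.deg2rad(5.9);l=np.array([np.cos(e),np.sin(e)]);n=np.array([-l[1],l[0]]);c=np.array([.458,-.191])
m=(P[:,2]>.065)&(P[:,2]<.1); al=(P[:,:2]-c)@l; ac=(P[:,:2]-c)@n
for A in(-.06,-.03,0,.03,.06):
    k=m&(abs(al-A)<.008)&(abs(ac)<.05); v=np.sort(ac[k]); print(A,(v[v<0]*1000).round(),(v[v>0]*1000).round())
E
```

```text
-0.05 [0.001 0.308]
0.01 [0.304 0.393]
0.07 [0.11  0.598]
0.13 [0.09  0.582]
0.19 [0.002 0.186]
0.25 [0.    0.118]
0.31 [0.002 0.087]
0.37 [0.077 0.085]
0.43 [0.044 0.085]
0.49 [0.    0.084]
0.55 [-0.001  0.006]
0.61 [-0.001  0.007]
[0.43169936 0.16617379 0.07810604] [-0.05019427  0.18784262] 0.3707811641186046 0.4897869307087448
-0.06 [-32. -31. -31. -29. -28. -28. -27. -27. -26. -26. -25. -25. -25. -25.
 -23. -23. -23. -23. -22. -21. -21. -21. -20. -20. -18. -18. -18. -18.
 -16. -14.] [17. 18. 18. 18. 20. 21. 21. 21. 23. 24. 24. 25. 25. 26. 28. 28. 29. 29.
 30. 31. 31.]
-0.03 [-31. -31. -29. -29. -28. -28. -27. -27. -26. -26. -25. -25. -25. -24.
 -23. -23. -23. -23. -22. -21. -21. -21. -21. -20. -19. -18. -18. -15.
 -15.] [16. 17. 17. 19. 20. 20. 20. 22. 23. 24. 24. 25. 25. 28. 28. 28. 28. 29.
 30. 30. 31. 32.]
0 [-30. -30. -29. -29. -28. -28. -26. -26. -26. -25. -25. -24. -24. -24.
 -24. -23. -22. -22. -21. -21. -20. -20. -20. -19. -18. -16.] [16. 17. 18. 20. 20. 20. 22. 23. 23. 23. 24. 25. 27. 27. 27. 28. 28. 29.
 30. 30. 31. 31. 31.]
0.03 [-30. -30. -30. -29. -28. -27. -27. -26. -26. -26. -25. -25. -24. -24.
 -24. -23. -22. -22. -21. -21. -21. -19. -19. -19. -18. -18. -16.] [15. 18. 18. 19. 19. 20. 22. 22. 23. 23. 24. 26. 26. 27. 27. 29. 29. 30.
 30. 30. 31.]
0.06 [-30. -30. -30. -29. -29. -28. -27. -27. -27. -27. -25. -25. -25. -24.
 -24. -23. -23. -23. -22. -22. -20. -19. -19. -19. -17. -17. -17. -17.
 -16.] [18. 19. 19. 20. 22. 22. 23. 23. 24. 25. 26. 26. 27. 27. 27. 29. 30. 30.
 30. 30.]
```

Emit:
{"api": "send_rows", "payload": {
  "increments": [0,0,0,0,0,2.5,0.5,0,0,0,0,0,2.5,0.5,0,0,0.012,1.92,-3.13,0,0.5,0,0,0.012,1.92,-3.13,0,0.5,0,0,0.012,1.92,-3.13,0,0.5,0,0,0.012,1.92,-3.13,0,0.5,0,0,0.012,1.92,-3.13,0,0.5,0,0,0.012,1.92,-3.13,0,0.5,0,0,0.012,1.92,-3.13,0,0.5,0,0,0.012,1.92,-3.13,0,0.5,0,0,0.012,1.92,-3.13,0,0.5,0,0,0.012,1.92,-3.13,0,0.5,0,0,0.012,1.92,-3.13,0,0.5,0,0,0.012,1.92,-3.13,0,0.5,0,0,0.012,1.92,-3.13,0,0.5,0,0,0.012,1.92,-3.13,0,0.5,0,0,0,0,0,-3,0.5,0,0,0,0,0,-3,0.5,0,0,0,0,0,-3,0.5,0,0,0,0,0,-3,0.5],
  "newtons": 15
}}

```text
time: 1.77
position: [0.4288, 0.1655, 0.1595]
tool_rot: [0.046, 0.999, 0.0, 0.0]
ft_force: [0.4, 0.1, -0.5]
grip_width: 0.0437
grip_force: 0.0
```

Emit:
{"api": "send_rows", "payload": {
  "increments": [0,0,0,0,0,0,0.5,0,0,0,0,0,0,0.5,0,0,0,0,0,0,0.5]
}}

```text
time: 2.02
position: [0.4295, 0.1662, 0.1615]
tool_rot: [0.045, 0.999, 0.0, 0.001]
ft_force: [-0.1, -0.1, 0.8]
grip_width: 0.0432
grip_force: 0.0
```

Emit:
{"api": "send_rows", "payload": {
  "increments": [0,0,0,0,0,-2.0,0.5,0,0,0,0,0,-2.0,0.5,0,0,0,0,0,-1.6,0.5,0,0,0,0,0,-1.6,0.5,0,0,0,0,0,-1.5,0.5,0,0,0,0,0,-1.0,0.5,0,0,0,0,0,0,0.5,0,0,0,0,0,0,0.5,0,0,0,0,0,0,0.2,0,0,0,0,0,0,0,0,0,0,0,0,0,0,0,0,0,0,0,0,0,0,0,0,0,0,0,0,0,0,0,0,0,0,0,0,0,0,0,0,0,0,0,0,0,0,0,0,0],
  "newtons": 15
}}

```text
time: 3.35
position: [0.4287, 0.1659, 0.0637]
tool_rot: [0.045, 0.999, -0.0, 0.0]
ft_force: [0.3, -0.6, 3.5]
grip_width: 0.0091
grip_force: 15.0
```

```bash
python3 - <<'E'
from h import *
o=robot.get_obs(); print(o["time"],o["position"],o["ft_force"],o["moment"],o["grip_width"],o["grip_force"])
a=np.array([cv2.resize(robot.camera(n)["image"][s][...,::-1],(400,400),interpolation=cv2.INTER_CUBIC) for n,s in(("top",np.s_[160:250,130:220]),("side",np.s_[110:200,165:255]))])
cv2.imwrite("pics/g1.png",np.hstack(a))
th=np.deg2rad(np.r_[0,np.arange(10,91,10)]); print(np.c_[np.rad2deg(th),np.r_[0,np.diff(19*(1-np.cos(th)))],np.r_[0,np.diff(19*np.sin(th))]].round(2))
th=np.deg2rad(np.linspace(0,90,25)); d=np.c_[19*(1-np.cos(th))*.0896,19*(1-np.cos(th))*.996,19*np.sin(th)]; print(np.diff(d.round(2),axis=0).round(2).tolist())
E
```

```text
3.35 [0.42870849 0.16586961 0.06370058] [ 0.27635407 -0.59530941  3.52500927] [-0.13878046  0.02468255  0.02426986] 0.009126361464813675 14.999586939811707
[[ 0.    0.    0.  ]
 [10.    0.29  3.3 ]
 [20.    0.86  3.2 ]
 [30.    1.4   3.  ]
 [40.    1.9   2.71]
 [50.    2.34  2.34]
 [60.    2.71  1.9 ]
 [70.    3.    1.4 ]
 [80.    3.2   0.86]
 [90.    3.3   0.29]]
[[0.0, 0.04, 1.24], [0.01, 0.12, 1.24], [0.02, 0.2, 1.23], [0.03, 0.28, 1.21], [0.03, 0.36, 1.19], [0.04, 0.44, 1.16], [0.05, 0.51, 1.13], [0.05, 0.59, 1.1], [0.06, 0.65, 1.06], [0.06, 0.72, 1.01], [0.07, 0.79, 0.96], [0.08, 0.84, 0.91], [0.08, 0.91, 0.84], [0.09, 0.95, 0.79], [0.09, 1.01, 0.73], [0.09, 1.05, 0.65], [0.1, 1.09, 0.59], [0.1, 1.13, 0.51], [0.11, 1.16, 0.44], [0.1, 1.19, 0.36], [0.11, 1.2, 0.28], [0.11, 1.22, 0.21], [0.11, 1.24, 0.12], [0.11, 1.23, 0.04]]
```

View pics/g1.png

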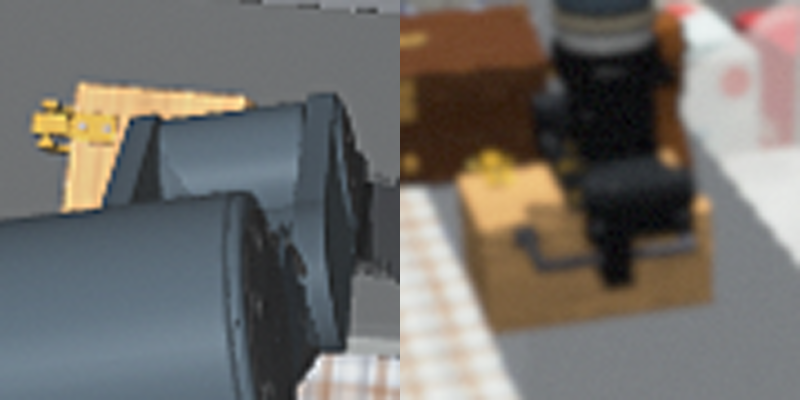

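The fingers hold the bar near its middle (right half, about (615,260)). I start the swing with the first half of the arc.

Emit:
{"api": "send_rows", "payload": {
  "increments": [0,0,0,0.0,0.04,1.24,0,0,0,0,0.01,0.12,1.24,0,0,0,0,0.02,0.2,1.23,0,0,0,0,0.03,0.28,1.21,0,0,0,0,0.03,0.36,1.19,0,0,0,0,0.04,0.44,1.16,0,0,0,0,0.05,0.51,1.13,0,0,0,0,0.05,0.59,1.1,0,0,0,0,0.06,0.65,1.06,0,0,0,0,0.06,0.72,1.01,0,0,0,0,0.07,0.79,0.96,0,0,0,0,0.08,0.84,0.91,0,0,0,0,0,0,0,0,0,0,0,0,0,0,0]
}}

```text
time: 4.62
position: [0.4334, 0.2203, 0.1986]
tool_rot: [0.044, 0.999, -0.002, 0.0]
ft_force: [-1.6, -6.5, 4.1]
grip_width: 0.0092
grip_force: 15.0
```

Emit:
{"api": "send_rows", "payload": {
  "increments": [0,0,0,0.08,0.91,0.84,0,0,0,0,0.09,0.95,0.79,0,0,0,0,0.09,1.01,0.73,0,0,0,0,0.09,1.05,0.65,0,0,0,0,0.1,1.09,0.59,0,0,0,0,0.1,1.13,0.51,0,0,0,0,0.11,1.16,0.44,0,0,0,0,0.1,1.19,0.36,0,0,0,0,0.11,1.2,0.28,0,0,0,0,0.11,1.22,0.21,0,0,0,0,0.11,1.24,0.12,0,0,0,0,0.11,1.23,0.04,0,0,0,0,0,0,0,0,0,0,0,0,0,0,0,0,0,0,0,0,0,0]
}}

```text
time: 5.87
position: [0.4456, 0.3552, 0.2532]
tool_rot: [0.045, 0.999, -0.0, -0.0]
ft_force: [-1.3, -0.4, 0.8]
grip_width: 0.0094
grip_force: 15.0
```

```bash
python3 - <<'E'
from h import *
o=robot.get_obs(); print(o["time"],o["position"],o["tool_rot"],o["ft_force"],o["moment"],o["grip_width"])
c=robot.camera("side"); I=c["image"]; W=pts(c)
cv2.imwrite("pics/up.png",cv2.resize(I[60:200,140:280][...,::-1],(560,560),interpolation=cv2.INTER_CUBIC))
hsv=cv2.cvtColor(I,cv2.COLOR_RGB2HSV)
m=(W[...,2]>.105)&(W[...,2]<.21)&(abs(W[...,1]-.345)<.05)&(W[...,0]>.34)&(W[...,0]<.55)
p=W[m]; A=np.c_[p[:,0],p[:,2],np.ones(len(p))]
x=np.linalg.lstsq(A,p[:,1],rcond=None)[0]; r=p[:,1]-A@x; k=abs(r)<.006
x=np.linalg.lstsq(A[k],p[k,1],rcond=None)[0]; print(len(p),k.sum(),"dy/dx,dy/dz deg",np.rad2deg(np.arctan(x[:2])),"x range",np.percentile(p[k,0],[1,99]))
E
```

```text
5.8667 [0.44556228 0.35523538 0.25324436] [ 4.52130392e-02  9.98977341e-01 -1.31817613e-04 -1.90653563e-04] [-1.32628116 -0.41254391  0.80878828] [-0.08522577  0.09401951 -0.01100572] 0.009355848753706177
1434 1289 dy/dx,dy/dz deg [-5.384126    0.70388315] x range [0.36032864 0.52707693]
```

View pics/up.png

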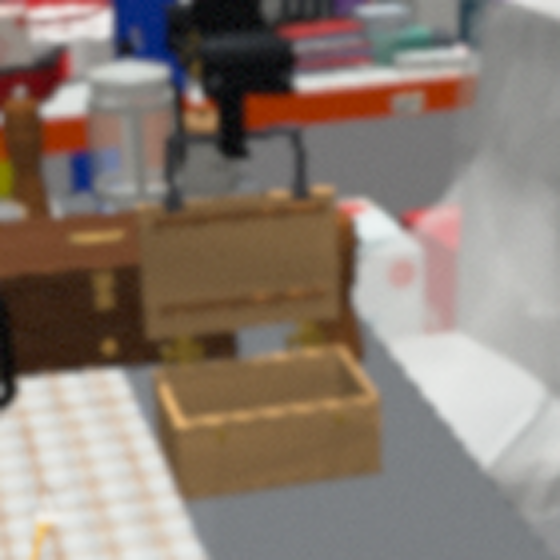

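The lid stands upright, with its panel at (240,265) in the crop, the forks on the pins and the box open below. Now I lift it straight up.

Emit:
{"api": "send_rows", "payload": {
  "increments": [0,0,0,0,0,0.4,0,0,0,0,0,0,0.4,0,0,0,0,0,0,0.5,0,0,0,0,0,0,0.6,0,0,0,0,0,0,0.8,0,0,0,0,0,0,1.0,0,0,0,0,0,0,1.0,0,0,0,0,0,0,1.0,0,0,0,0,0,0,0.3,0,0,0,0,0,0,0,0,0,0,0,0,0,0,0]
}}

```text
time: 6.83
position: [0.4456, 0.3552, 0.3138]
tool_rot: [0.045, 0.999, 0.0, 0.0]
ft_force: [-0.4, -0.5, -2.5]
grip_width: 0.0093
grip_force: 15.0
```

Emit:
{"api": "send_rows", "payload": {
  "increments": [0,0,0,0,-0.5,0,0,0,0,0,0,-1.0,0,0,0,0,0,0,-1.5,0,0,0,0,0,0,-2.0,0,0,0,0,0,0,-2.5,0,0,0,0,0.0138,0.1,-2.8,0,0,0,0,0.0138,0.1,-2.8,0,0,0,0,0.0138,0.1,-2.8,0,0,0,0,0.0138,0.1,-2.8,0,0,0,0,0.0138,0.1,-2.8,0,0,0,0,0.0138,0.1,-2.8,0,0,0,0,0.0138,0.1,-2.8,0,0,0,0,0.0138,0.1,-2.8,0,0,0,0,0.0138,0.1,-2.8,0,0,0,0,0.0138,0.1,-2.8,0,0,0,0,0.0138,0.1,-2.8,0,0,0,0,0.0138,0.1,-2.8,0,0,0,0,0.0138,0.1,-2.8,0,0,0,0,0.0138,0.1,-2.8,0]
}}

```text
validation failed for argument at $.in...
```

Emit:
{"api": "send_rows", "payload": {
  "increments": [0,0,0,0,-2.5,0,0,0,0,0,0,-2.0,0,0,0,0,0,0,-1.5,0,0,0,0,0,0,-1.0,0,0,0,0,0,0,-0.6,0,0,0,0,0,0,-0.3,0,0,0,0,0,0,0,0,0,0,0,0,0,0,0,0,0,0,0,0,0,0]
}}

```text
validation failed for argument at $.in...
```

```bash
cat > lid.py <<'E'
from h import *
import sys
o=robot.get_obs(); p=o["position"]; print(o["time"],p,o["tool_rot"],o["ft_force"],o["moment"])
c=robot.camera("side"); I=c["image"]; W=pts(c)
cv2.imwrite(f"pics/{sys.argv[1]}.png",cv2.resize(I[130:290,200:340][...,::-1],(525,600),interpolation=cv2.INTER_CUBIC))
zb=p[2]+.011
m=(W[...,2]>max(zb-.172,.095)+.005)&(W[...,2]<zb-.057)&(abs(W[...,1]-p[1])<.04)&(W[...,0]>.34)&(W[...,0]<.58)
q=W[m]; A=np.c_[q[:,0]-p[0],q[:,2]-zb,np.ones(len(q))]
k=np.ones(len(q),bool)
for _ in range(3):
    x=np.linalg.lstsq(A[k],q[k,1],rcond=None)[0]; k=abs(q[:,1]-A@x)<.006
print(len(q),k.sum(),"dy/dx,dy/dz deg",np.rad2deg(np.arctan(x[:2])),"y face at bar",x[2],"x range",np.percentile(q[k,0],[1,99]))
m=(W[...,2]>.065)&(W[...,2]<.09)&(abs(W[...,1]+.191)<.05)&(W[...,0]>.36)&(W[...,0]<.56)
q=W[m]; print("stand top x range", np.percentile(q[:,0],[1,99]),"y",np.percentile(q[:,1],[2,50,98]))
E
python3 lid.py over
```

```text
6.8333 [0.44564459 0.35517863 0.31379416] [4.53414886e-02 9.98971526e-01 1.00208108e-04 1.69397216e-04] [-0.4233647  -0.49553803 -2.4573944 ] [-2.87495329e-02  4.32795630e-02  9.59862309e-05]
1571 1431 dy/dx,dy/dz deg [-5.40076775 -0.71857461] y face at bar 0.3485974505842876 x range [0.36045142 0.52875744]
stand top x range [0.37959003 0.5279609 ] y [-0.22893344 -0.17578287 -0.15963356]
```

View pics/over.png

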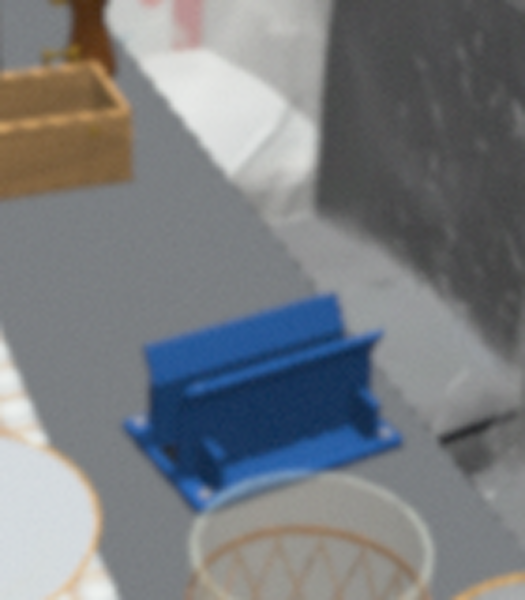

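Both move calls were refused because I miscounted the list, so nothing moved. The picture shows only the empty stand at (265,400). I resend the transit, written row by row.

Emit:
{"api": "send_rows", "payload": {
  "increments": [0,0,0,0,-0.5,0,0,0,0,0,0,-1.0,0,0,0,0,0,0,-1.5,0,0,0,0,0,0,-2.0,0,0,0,0,0,0,-2.5,0,0,0,0,0.0138,0.1,-2.8,0,0,0,0,0.0138,0.1,-2.8,0,0,0,0,0.0138,0.1,-2.8,0,0,0,0,0.0138,0.1,-2.8,0,0,0,0,0.0138,0.1,-2.8,0,0,0,0,0.0138,0.1,-2.8,0,0,0,0,0.0138,0.1,-2.8,0,0,0,0,0.0138,0.1,-2.8,0,0,0,0,0.0138,0.1,-2.8,0,0,0,0,0.0138,0.1,-2.8,0,0,0,0,0.0138,0.1,-2.8,0,0,0,0,0.0138,0.1,-2.8,0,0,0,0,0.0138,0.1,-2.8,0,0,0,0,0.0138,0.1,-2.8,0,0]
}}

```text
time: 8.47
position: [0.4582, -0.114, 0.3135]
tool_rot: [-0.051, 0.999, -0.0, -0.0]
ft_force: [0.5, -0.0, -2.4]
grip_width: 0.0095
grip_force: 15.0
```

Emit:
{"api": "send_rows", "payload": {
  "increments": [0,0,0,0,-2.5,0,0,0,0,0,0,-2.0,0,0,0,0,0,0,-1.5,0,0,0,0,0,0,-1.0,0,0,0,0,0,0,-0.6,0,0,0,0,0,0,-0.3,0,0,0,0,0,0,0,0,0,0,0,0,0,0,0,0,0,0,0,0,0,0,0]
}}

```text
time: 9.22
position: [0.4596, -0.1899, 0.3135]
tool_rot: [-0.052, 0.999, 0.0, -0.0]
ft_force: [-0.3, -0.2, -2.6]
grip_width: 0.0092
grip_force: 15.0
```

```bash
python3 lid.py over2
```

```text
9.2167 [ 0.45955076 -0.18987834  0.31350203] [-5.16992470e-02  9.98662646e-01  3.00763414e-04 -1.32244859e-04] [-0.34441001 -0.21523264 -2.60755031] [ 0.05903029  0.03575813 -0.02921269]
2666 2531 dy/dx,dy/dz deg [ 5.39539457 -1.41135886] y face at bar -0.19648611916380554 x range [0.3727027  0.54079727]
stand top x range [0.37976504 0.52727432] y [-0.2292399  -0.17569451 -0.15996147]
```

View pics/over2.png

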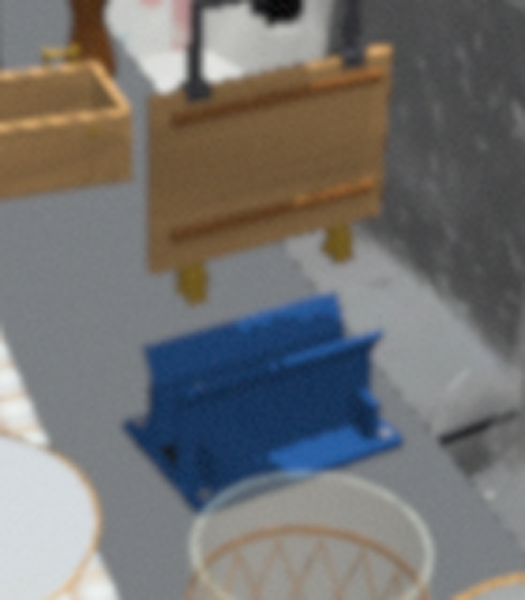

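The lid hangs over the stand with its forks at (193,285) and (340,243), tilted about 1.4°, so I correct the tilt and descend.

Emit:
{"api": "send_rows", "payload": {
  "increments": [-0.01,0,0.004,0,0,-0.4,0,-0.01,0,0.004,0,-0.1,-0.8,0,0,0,0,0,0,-1.0,0,0,0,0,0,0,-1.0,0,0,0,0,0,0,-1.0,0,0,0,0,0,0,-0.8,0,0,0,0,0,0,-0.8,0,0,0,0,0,0,-0.8,0,0,0,0,0,0,-0.8,0,0,0,0,0,0,-0.8,0,0,0,0,0,0,-0.5,0,0,0,0,0,0,-0.3,0,0,0,0,0,0,0,0,0,0,0,0,0,0,0]
}}

```text
time: 10.43
position: [0.4598, -0.192, 0.2236]
tool_rot: [-0.055, 0.998, -0.01, -0.0]
ft_force: [-0.4, -1.0, -2.9]
grip_width: 0.0094
grip_force: 15.0
```

```bash
python3 lid.py mid
```

```text
10.4333 [ 0.45983166 -0.19196213  0.22356575] [-5.51436712e-02  9.98427649e-01 -1.00596654e-02 -4.56991482e-04] [-0.37545392 -0.98108205 -2.89703316] [ 0.01293266  0.05456691 -0.01746221]
1729 1700 dy/dx,dy/dz deg [ 6.1760071  -1.24723552] y face at bar -0.1994228230392457 x range [0.37337489 0.54093653]
stand top x range [0.37310908 0.53982853] y [-0.22953225 -0.20541183 -0.18582398]
```

Emit:
{"api": "send_rows", "payload": {
  "increments": [0,0,0,0,0,-0.5,0,0,0,0,0,0,-0.5,0,0,0,0,0,0,-0.5,0,0,0,0,0,0,-0.4,0,0,0,0,0,0,-0.2,0,0,0,0,0,0,-0.1,0,0,0,0,0,0,0,0]
}}

```text
time: 11.07
position: [0.4596, -0.1917, 0.2012]
tool_rot: [-0.055, 0.998, -0.01, -0.001]
ft_force: [0.3, -0.4, -2.5]
grip_width: 0.0093
grip_force: 15.0
```

Emit:
{"api": "send_rows", "payload": {
  "increments": [0,0,0,0,0,-0.15,0,0,0,0,0,0,-0.1,0,0,0,0,0,0,-0.1,0,0,0,0,0,0,0,0]
}}

```text
time: 11.4
position: [0.4598, -0.1921, 0.1985]
tool_rot: [-0.055, 0.998, -0.01, -0.0]
ft_force: [-0.5, -0.4, 0.7]
grip_width: 0.0093
grip_force: 15.0
```

```bash
python3 lid.py low
```

```text
11.4 [ 0.45979586 -0.19212904  0.19851391] [-5.52688711e-02  9.98417189e-01 -1.04082919e-02 -3.68355265e-04] [-0.52228357 -0.40832528  0.69764773] [ 0.04790093  0.15188459 -0.05000333]
1133 1110 dy/dx,dy/dz deg [ 6.12782483 -3.30824029] y face at bar -0.20228504813138964 x range [0.37357731 0.54088605]
stand top x range [0.37319966 0.54012199] y [-0.22890571 -0.20237597 -0.18607433]
```

View pics/low.png

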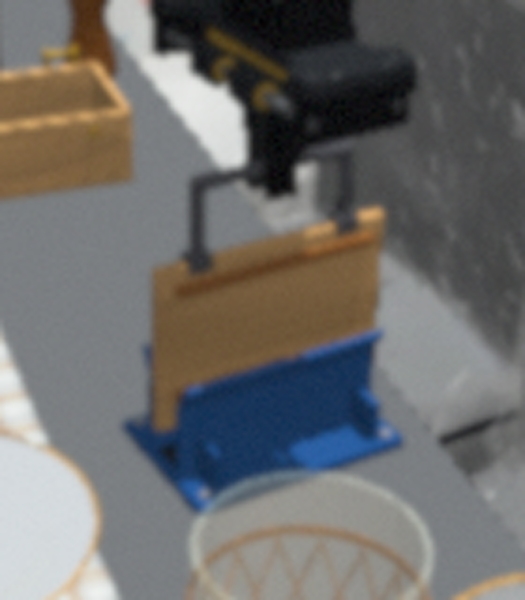

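The lid is seated in the slot: panel at (265,310), forks below the lips, and the floor now carries its weight. I relax the grip, open slowly and rise clear.

Emit:
{"api": "send_rows", "payload": {
  "increments": [0,0,0,0,0,0,0.0,0,0,0,0,0,0,0.0,0,0,0,0,0,0,0.12,0,0,0,0,0,0,0.14,0,0,0,0,0,0,0.16,0,0,0,0,0,0,0.18,0,0,0,0,0,0,0.22,0,0,0,0,0,0,0.3,0,0,0,0,0,0,0.4,0,0,0,0,0,0,0.5,0,0,0,0,0,0,0.5,0,0,0,0,0,0,0.5],
  "newtons": 3
}}

```text
time: 12.45
position: [0.4597, -0.1918, 0.198]
tool_rot: [-0.055, 0.998, -0.01, -0.001]
ft_force: [1.0, -0.2, -0.3]
grip_width: 0.0413
grip_force: 0.0
```

```bash
python3 lid.py rel
```

```text
12.45 [ 0.45969951 -0.19182208  0.19802197] [-5.51514921e-02  9.98428144e-01 -9.96375685e-03 -5.26119663e-04] [ 1.02311503 -0.19746859 -0.31967258] [0.08355835 0.00053814 0.03559395]
1126 1112 dy/dx,dy/dz deg [ 5.98305415 -3.73628013] y face at bar -0.20375495699739574 x range [0.3730542  0.54123346]
stand top x range [0.37309407 0.53916144] y [-0.22898482 -0.20283559 -0.18670895]
```

View pics/rel.png

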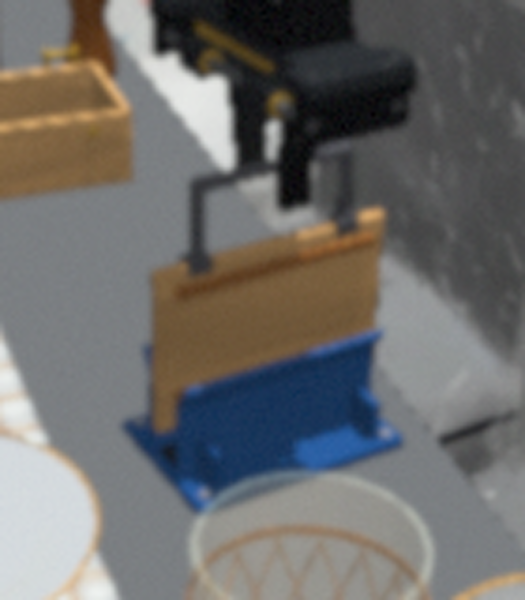

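The fingers are open on both sides of the bar and the lid stands on its own at (265,310). I rise straight up.

Emit:
{"api": "send_rows", "payload": {
  "increments": [0,0,0,0,0,0.5,0.5,0,0,0,0,0,1.0,0.5,0,0,0,0,0,1.0,0.5,0,0,0,0,0,1.5,0.5,0,0,0,0,0,2.0,0.5,0,0,0,0,0,2.0,0.5,0,0,0,0,0,2.0,0.5,0,0,0,0,0,2.0,0.5,0,0,0,0,0,0,0.5,0,0,0,0,0,0,0.5,0,0,0,0,0,0,0.5,0,0,0,0,0,0,0.5]
}}

```text
time: 13.5
position: [0.4589, -0.1913, 0.3168]
tool_rot: [-0.055, 0.998, -0.009, -0.002]
ft_force: [-0.2, -0.7, -0.5]
grip_width: 0.0433
grip_force: 0.0
```

```bash
python3 - <<'E'
from h import *
o=robot.get_obs(); print(o["position"],o["ft_force"])
for n in("side","side"):
    c=robot.camera(n); W=pts(c)
    m=(W[...,2]>.1)&(W[...,2]<.15)&(abs(W[...,1]+.195)<.04)&(W[...,0]>.34)&(W[...,0]<.58)
    q=W[m]; A=np.c_[q[:,0]-.458,q[:,2]-.15,np.ones(len(q))]; k=np.ones(len(q),bool)
    for _ in range(3): x=np.linalg.lstsq(A[k],q[k,1],rcond=None)[0]; k=abs(q[:,1]-A@x)<.006
    print(k.sum(),np.rad2deg(np.arctan(x[:2])),x[2],np.percentile(q[k,0],[1,99]))
cv2.imwrite("pics/end.png",cv2.resize(c["image"][90:290,180:340][...,::-1],(480,600),interpolation=cv2.INTER_CUBIC))
E
```

```text
[ 0.45890497 -0.19129177  0.31677856] [-0.18988654 -0.69008497 -0.5192927 ]
1076 [ 6.11549999 -4.0552436 ] -0.20025664059433615 [0.37303478 0.5411987 ]
1055 [ 6.06382419 -4.35152075] -0.2004164798505817 [0.3729867  0.54113027]
```

View pics/end.png

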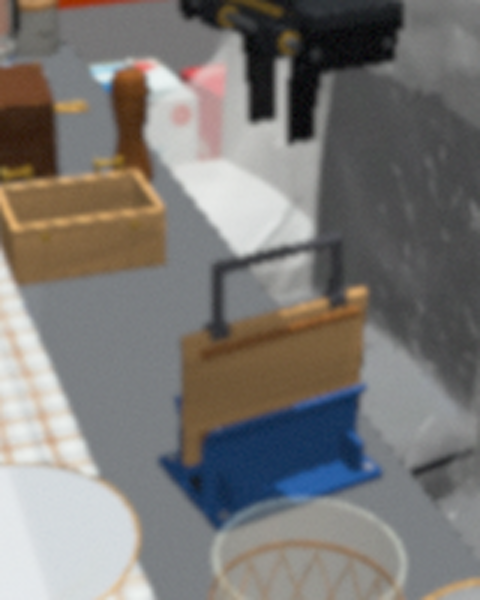

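The lid stands by itself in the slot with its bar at (280,250), and the gripper is well clear above at (280,120).

```bash
python3 -c "
from rig import robot
print(robot.hand_in())"
```

```text
the job is handed in; nothing more can be done
None
```

The lid is standing on its own, hinge edge down and roughly centred along the slot, in the blue stand, leaning about 4° by the last camera fit; the gripper is clear, and I handed the job in at about 13.6 s of the 51 s limit.

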